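Set the length stop of a tube-cutting jig with its knurled wheel

ROBOT

A 6-joint arm with a two-finger parallel gripper is mounted at the origin on the work surface. World frame = base frame: x ahead of the robot, y to its left, z up, the work surface at z = 0. Lengths are in mm, angles in rad, forces in N, time in s.
With the tool pointing down it reaches from about 350 to 775 mm from the base axis. Payload 7.3 kg.
Tool frame: the origin (TCP) lies at the very end of the fingers, on their centre line; the grasp point (between the pads) lies bot.grip_point_offset behind it (bot.grip_point_offset is the distance from the TCP to the grasp point, in mm); z points along the fingers, y is the line along which they close (so a half turn about z gives the same grasp; the last joint's range is limited). The gripper opens to 92 mm and grips with 3 to 60 N. Pads are 19 mm wide; open, the fingers measure 130 mm over their backs; the gripper's body (75 mm by 190 mm) begins 47 mm behind the grasp point.
Start: joints at [-1.425, 0.342, 1.524, -0, 1.275, -0.146], TCP at [151.052, -502.82, 226.741] pointing down, gripper open.
Joint ranges: [-2.53, 2.53], [-0.77, 2.02], [0.04, 2.7], [-1, 4.14], [0.28, 2.66], [-3.11, 3.11]. Speed limits (rad/s): [2.57, 2.57, 3.14, 3.14, 3.14, 3.14].

INTERFACE

Orientations are given as [roll, pitch, yaw] about the fixed x, y, z axes, in that order (R = Rz(yaw) Ry(pitch) Rx(roll)).
In Python, from plant import bot gives the robot as it stands. The module is installed in compiled form; this text tells all that it offers.
- The arm moves only by the tool carry_out, never from a script. Its argument "plan" is a list of rows, each an object of numbers: "tx", "ty", "tz": the shift along the world's x, y, z in mm; "rx", "ry", "rz": the turn, a rotation vector about the world's x, y, z in rad. A call has 1 to 12 rows; each row shifts and turns the commanded pose from where the row before left it; what a row does not reach is not made up. A row lasts 1/10 s, in which the tool goes at most 50 mm and 8.59 degrees, less where a joint would pass 70% of its speed; a pose out of reach is approached as far as the arm can. A call with a gripper value outside its range is refused whole. "gripper" is the closure, from 0 (fully open) to 1 (shut), set as the call begins (left out, the last holds). The fingers move at their own pace and stop on an object; the grip force is fixed at half the most. Time passes only in rows, so rows that do not move let the fingers close. It gives the time, the measured TCP pose, the force, the opening and the grip force at its end, in the units of the state.
- bot.get_obs(): the state, without advancing time (a new reading comes with each control period).
- bot.capture(name): name is "scene" or "top" or "wrist"; returns the picture (384x512x3 uint8, red, green, blue); there is no depth.
- bot.camera_model(name): a dict with "camera_matrix" (3x3 intrinsics, pixels), "dist" ([k1, k2, p1, p2, k3] as OpenCV has them; the pictures are not rectified), "R" (3x3) and "t" (3): a world point X has camera coordinates R X + t. Camera axes: x right, y down, z forward; pixel columns grow to the right and rows downward; lengths in mm; the calibration is good to about 2 mm. A picture is of the moment at which its call begins: read the wrist's pose just before it. camera_model takes no time and is no camera call; for the wrist camera it gives the pose at the moment of the call.
- bot.close_job(): hands the job in; it is judged then, once.
The state is a dict: "time": time; "joint_positions": joint angles; "dq": joint speeds; "tau": joint torques, N m; "tool_pos": TCP position; "tcp_rot": TCP orientation; "contact_force": force on the tool from outside, world axes, zero at the start; "moment": the same for the moment, N m; "grip_width": finger opening in mm; "finger_force": force on a finger pad.
Only numpy, scipy, OpenCV 4.12 (cv2) and the standard library are available. Lean on these libraries where they do the work, as an engineer would, in place of code of your own. Each camera call takes 0.05 s, during which the arm holds its last target. There are 200 camera calls.

TASK

Set the cutting length on the goldsmith's tube-cutting jig: with a fingertip on top of the knurled adjuster wheel, roll it until the gap has closed to the gauge mark, that is until the sliding stop's front face is level with the black mark on the brass rider, then take the hand clear. Only the wheel is worked: do not push the stop block or the rider, pick nothing up, and leave the jar, tube, graver and ring clamp beside the jig where they are.

Things in the scene. Friction and masses are not known exactly. Their poses are not given: they have to be found in the camera images.
- jig: Tube-cutting jig, screwed down: dark steel base plate 230 x 100 x 12 mm, origin at the centre of its underside, on the bench top. Its x axis runs along its length from the wheel (x = -55 mm) past the sliding stop to the fixed steel end block (inner face at x = +85 mm, top at 48 mm); z is up. All but the wheel lies at least 20 mm lower than the wheel's top.
- adjuster_wheel: Knurled steel wheel, 64 mm in diameter, rim 20 mm wide. Origin at its centre, 46 mm above the bench; its axle lies level along the jig's y axis, and this frame turns with it. Two aluminium cheeks (36 mm long, tops at 54 mm) flank it, so its upper 24 mm stand free. It turns stiffly (about 1.3 N at the rim), stays where it is left and drives the stop through a brass pinion and rack.
- wheel_top (a point): Fixed point at the top of the wheel's rim, straight above the axle, 78 mm above the bench; axes as the jig's. Rolling the top of the rim along the jig's -x (away from the stop) drives the stop forward and closes the gap: 12 mm of stop travel per radian, 1 mm for each 2.7 mm of rim rolled; rolling the other way opens it. Total stop travel 50 mm.
- stop_block: The sliding stop: steel block 28 x 58 mm, top 45 mm above the bench, with a toothed brass rack on its +y side that runs back under the wheel's pinion. It slides along the jig's x axis. Origin at bench level, straight below the front face, on the jig's centre line; axes as the jig's.
- stop_face (a point): Point on the top front edge of the stop's leading face, at its -y corner, 45 mm above the bench. Moves along the jig's x axis with the stop.
- gauge_rider: Brass rider, 12 x 22 mm, sitting on the aluminium gauge bar (on the -y side of the gap), friction-held. Origin at bench level on the jig's centre line, at the mark's place along the jig's x axis; axes as the jig's. The black mark is a 2 mm wide bar across its top.
- gauge_mark (a point): Middle of the width of the black mark, at its inner end, 50 mm above the bench, next to the stop's path; axes as the jig's. The job is done when stop_face and gauge_mark are level along the jig's x axis. At the start the stop face is 19 to 47 mm short of it (on the wheel's side).
- jar: Loose amber glass jar with a steel lid, 48 mm diameter, 55 mm high; origin under its centre. A bystander.
- tube_offcut: Loose upright piece of brass tube, 22 mm diameter, 45 mm high; origin under its centre. A bystander.
- graver: Loose graver with a wooden handle, 150 mm long, lying beside the jig; origin under its middle. A bystander.
- ring_clamp: Loose wooden ring clamp, 100 x 28 x 30 mm, lying; origin under its middle. A bystander.

How it is judged:
By the outcome, as a careful person would: the job done as asked, in the order asked, and still so for the second after the job is handed in, with the robot touching nothing.
It also fails if it takes over 58 s, if anything falls off the work surface, if the arm or the gripper's body presses on something with over 40 N, if the wrist force passes 120 N, or if a joint passes its speed limit or range.

## Working session

There is one attempt and no reset: what is moved stays moved. The work goes in short steps, Python scripts to look and compute and a tool call to move; the robot and the scene stay as the last step left them, time stands still between calls to the robot, and variables do not carry over. Pictures are saved under pics/ and viewed, at most 10 in all, crops included, and the job is handed in when it is done.

Besides the shell and the picture viewer there is one more tool, called after "Request:" as name([rows], argument=value, ...), one row to a line, values as JSON. carry_out: Moves the arm, as the interface text tells. Its arguments: {"type":"object","properties":{"plan":{"type":"array"},"gripper":{"type":"number"}},"required":["plan"]}

```bash
mkdir -p pics
cat > h.py <<'E'
import numpy as np, cv2
from plant import bot
def cap(n,f):
    m=bot.camera_model(n); im=bot.capture(n); cv2.imwrite('pics/'+f,im[:,:,::-1]); return im,m
def ray(m,px,z):
    K=np.array(m["camera_matrix"]);R=np.array(m["R"]);t=np.array(m["t"]).ravel()
    u=cv2.undistortPoints(np.array([[px]],float),K,np.array(m["dist"],float)).ravel()
    d=R.T@np.array([u[0],u[1],1]);c=-R.T@t
    return c+d*(z-c[2])/d[2]
def proj(m,X):
    return cv2.projectPoints(np.array([X],float),cv2.Rodrigues(np.array(m["R"],float))[0],np.array(m["t"],float),np.array(m["camera_matrix"],float),np.array(m["dist"],float))[0].ravel()
E
python3 - <<'E'
from h import *
a,_=cap('top','top0.png'); b,_=cap('scene','sc0.png')
cv2.imwrite('pics/both.png',cv2.resize(np.vstack([a]),(784,588),interpolation=cv2.INTER_CUBIC)[:,:,::-1])
o=bot.get_obs(); print(o,bot.grip_point_offset)
E
```

```text
{'time': 0.1, 'joint_positions': array([-1.42501615e+00,  3.42655494e-01,  1.52493010e+00, -3.01590097e-06,
        1.27541377e+00, -1.46025715e-01]), 'dq': array([-0.00059883, -0.00185751, -0.00298961,  0.00018712,  0.00108557,
        0.00026466]), 'tau': array([ 1.21019631e-03, -4.32003701e+01, -2.44695532e+01,  7.19132437e-02,
        5.26160456e-02, -6.17665091e-05]), 'tool_pos': array([ 150.98606537, -502.43189683,  226.11019405]), 'tcp_rot': array([-3.14020050e+00, -2.01833097e-04,  2.91806630e-01]), 'contact_force': array([0.63063882, 0.08147287, 0.42633962]), 'moment': array([0.01546187, 0.03230138, 0.0277082 ]), 'finger_force': 0.0, 'grip_width': 91.57020019075507} 18.8
```

View pics/both.png

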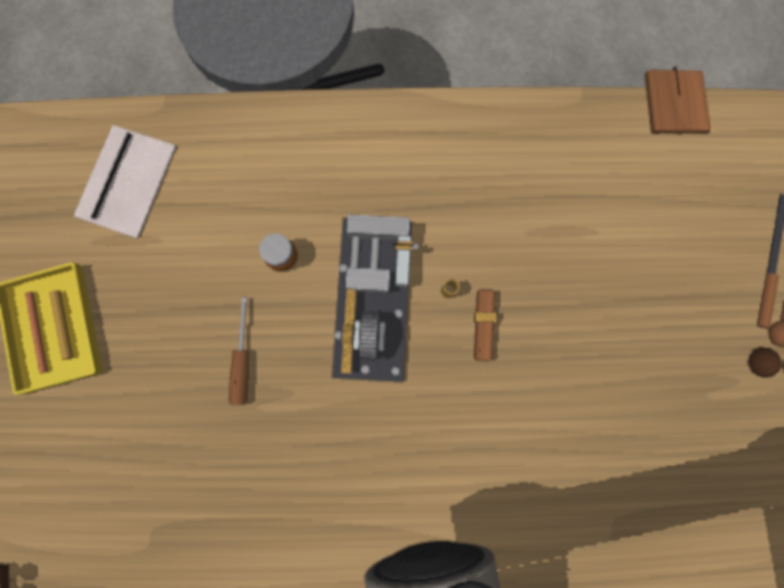

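View pics/sc0.png

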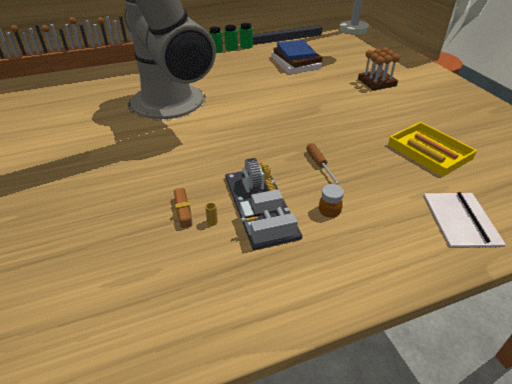

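The top view (shown at 1.531x) has the wheel at about (369,334), the stop's front edge near row 268, and the rider near (404,246). The base plate corners are at about (343,217), (411,219), (404,381) and (333,378). The jar and graver lie to the left of the jig, and the tube and clamp to the right.

Run:
```python
from h import *
m=bot.camera_model('top')
s=784/512
P=lambda x,y,z:ray(m,(x/s,y/s),z)
for n,x,y,z in [('c1',333,378,12),('c2',404,381,12),('end L',348,217,48),('end R',411,217,48),('wheel',369,334,78),('stopL',347,268,45),('stopR',390,270,45),('mark',404,246,50)]:
    print(n,P(x,y,z).round(1))
im=cv2.imread('pics/top0.png')
cv2.imwrite('pics/topc.png',cv2.resize(im[135:255,210:285],None,fx=4.9,fy=4.9,interpolation=cv2.INTER_CUBIC))
```

```text
c1 [423.7 147.7  12. ]
c2 [417.7  49.4  12. ]
end L [643.1 122.4  48. ]
end R [641.4  35.5  48. ]
wheel [479.6  94.9  78. ]
stopL [572.2 124.6  45. ]
stopR [568.3  65.9  45. ]
mark [600.3  46.2  50. ]
```

View pics/topc.png

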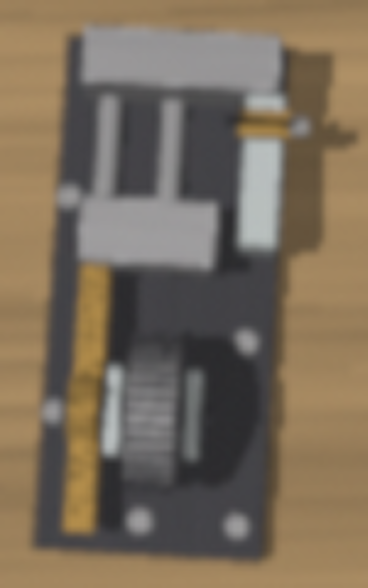

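Request:
carry_out([
  {"tx": 23, "ty": 42, "tz": 3, "rz": -0.025},
  {"tx": 23, "ty": 42, "tz": 3, "rz": -0.025},
  {"tx": 23, "ty": 42, "tz": 3, "rz": -0.025},
  {"tx": 23, "ty": 42, "tz": 3, "rz": -0.025},
  {"tx": 23, "ty": 42, "tz": 3, "rz": -0.025},
  {"tx": 23, "ty": 42, "tz": 3, "rz": -0.025},
  {"tx": 23, "ty": 42, "tz": 3, "rz": -0.025},
  {"tx": 23, "ty": 42, "tz": 3, "rz": -0.025},
  {"tx": 23, "ty": 42, "tz": 3, "rz": -0.025},
  {"tx": 23, "ty": 42, "tz": 3, "rz": -0.025},
  {"tx": 23, "ty": 42, "tz": 3, "rz": -0.025},
  {"tx": 23, "ty": 42, "tz": 3, "rz": -0.025},
], gripper=1)

```text
invalid input at $.plan[0]: expected keys tx, ty, tz, rx, ry, rz
```

Request:
carry_out([
  {"tx": 25, "ty": 44, "tz": 0, "rz": -0.025},
  {"tx": 25, "ty": 44, "rz": -0.025},
  {},
  {},
  {},
])

```text
invalid input at $.plan[0]: expected keys tx, ty, tz, rx, ry, rz
```

Run:
```python
from h import *
im,m=cap('wrist','w1.png'); o=bot.get_obs(); print(o['tool_pos'],o['tcp_rot'],o['contact_force'],o['grip_width'])
R=m['R'];print(-R.T@m['t'],R[2],m['camera_matrix'])
for X in [(480,95,78),(600,46,50),(570,66,45)]: print(proj(m,X))
cv2.imwrite('pics/w1b.png',cv2.resize(im,(800,600),interpolation=cv2.INTER_CUBIC)[:,:,::-1])
```

```text
[ 151.00185408 -502.50304677  226.20417988] [-3.14042896e+00 -1.69726482e-04  2.91791642e-01] [-0.10809374  0.42420938 -0.18470441] 91.6460018199204
[ 226.14389943 -480.59403905  384.26680179] [-0.27892676 -0.08304105 -0.95671524] [[283.12023824   0.         253.51153599]
 [  0.         283.12023824 195.67608019]
 [  0.           0.           1.        ]]
[151.19681308  92.88961161]
[235.88949134 169.6878112 ]
[157.49440237  67.98812531]
```

View pics/w1b.png

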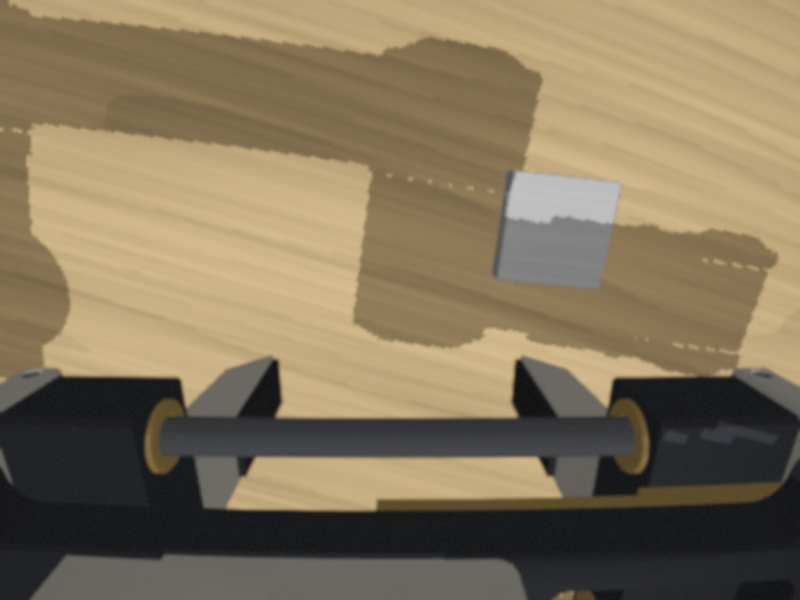

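That picture is of the bare bench with the fingers at the bottom edge: the moves were refused because every row needs all six keys. I'll resend them with full rows.

Request:
carry_out([
  {"tx": 23, "ty": 42, "tz": 3, "rx": 0, "ry": 0, "rz": -0.025},
  {"tx": 23, "ty": 42, "tz": 3, "rx": 0, "ry": 0, "rz": -0.025},
  {"tx": 23, "ty": 42, "tz": 3, "rx": 0, "ry": 0, "rz": -0.025},
  {"tx": 23, "ty": 42, "tz": 3, "rx": 0, "ry": 0, "rz": -0.025},
  {"tx": 23, "ty": 42, "tz": 3, "rx": 0, "ry": 0, "rz": -0.025},
  {"tx": 23, "ty": 42, "tz": 3, "rx": 0, "ry": 0, "rz": -0.025},
  {"tx": 23, "ty": 42, "tz": 3, "rx": 0, "ry": 0, "rz": -0.025},
  {"tx": 23, "ty": 42, "tz": 3, "rx": 0, "ry": 0, "rz": -0.025},
  {"tx": 23, "ty": 42, "tz": 3, "rx": 0, "ry": 0, "rz": -0.025},
  {"tx": 23, "ty": 42, "tz": 3, "rx": 0, "ry": 0, "rz": -0.025},
  {"tx": 23, "ty": 42, "tz": 3, "rx": 0, "ry": 0, "rz": -0.025},
  {"tx": 23, "ty": 42, "tz": 3, "rx": 0, "ry": 0, "rz": -0.025},
], gripper=1)

```text
time: 1.35
tool_pos: [427.5, 3.2, 262.9]
tcp_rot: [3.141, -0.0, -0.009]
contact_force: [1.3, -0.7, -0.3]
grip_width: 1.9
finger_force: 0.0
```

Request:
carry_out([
  {"tx": 23, "ty": 44, "tz": 0, "rx": 0, "ry": 0, "rz": -0.025},
  {"tx": 23, "ty": 44, "tz": 0, "rx": 0, "ry": 0, "rz": -0.025},
  {"tx": 0, "ty": 0, "tz": 0, "rx": 0, "ry": 0, "rz": 0},
  {"tx": 0, "ty": 0, "tz": 0, "rx": 0, "ry": 0, "rz": 0},
  {"tx": 0, "ty": 0, "tz": 0, "rx": 0, "ry": 0, "rz": 0},
])

```text
time: 1.85
tool_pos: [472.5, 88.4, 262.5]
tcp_rot: [3.141, 0.001, -0.059]
contact_force: [0.7, -0.1, -0.8]
grip_width: 0.2
finger_force: 0.0
```

Run:
```python
from h import *
o=bot.get_obs(); im,m=cap('wrist','w2.png'); print(o['time'],o['tool_pos'],o['tcp_rot'],o['contact_force'],o['grip_width'])
for X in [(480,95,78),(600,46,50),(570,66,45)]: print(proj(m,X)*800/512)
cv2.imwrite('pics/w2b.png',cv2.resize(im,(800,600),interpolation=cv2.INTER_CUBIC)[:,:,::-1])
```

```text
1.85 [472.52960819  88.43754387 262.50200349] [ 3.14098644e+00  9.18330783e-04 -5.85709283e-02] [ 0.70042283 -0.14718284 -0.7718845 ] 0.19567167422339476
[386.05917694 265.73277808]
[439.75761355 103.76588251]
[415.64214349 145.83793825]
```

View pics/w2b.png

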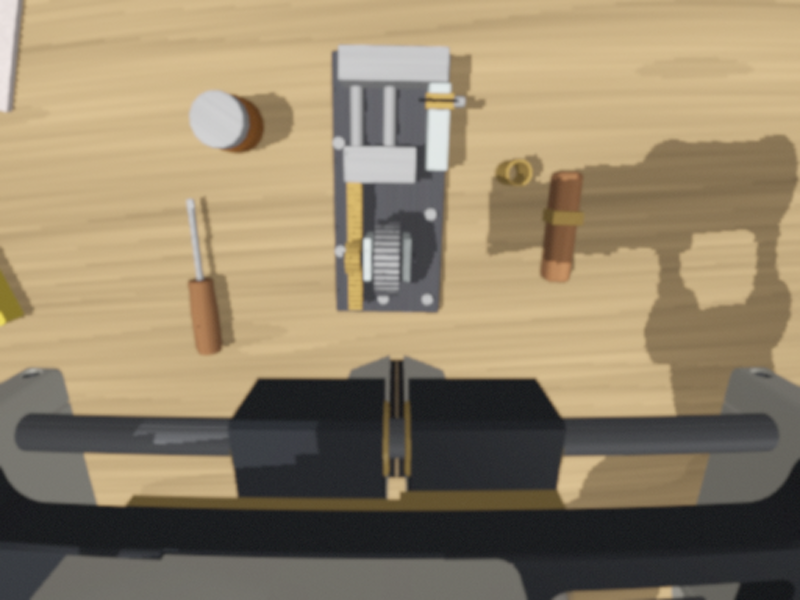

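The wrist view (800 px) shows the wheel at (387,258), the stop's front edge from (344,149) to (416,150), and the black mark at row 101, columns 424-458. This agrees with the top view.

Run:
```python
from h import *
m=bot.camera_model('wrist');s=800/512
P=lambda x,y,z:ray(m,(x/s,y/s),z).round(1)
a,b=P(344,148.5,45),P(416,149.5,45);mk=P(426,101.5,50)
print('stop',a,b,'mark',mk,'wheel',P(387,254,78))
l0,l1=P(338,310,12),P(439,311,12);print('base back',l0,l1)
e0,e1=P(340,80,48),P(449,80,48);print('end block',e0,e1)
for p,q in [(a,b),(l0,l1),(e0,e1)]: d=p-q;print('yaw',-np.arctan2(d[0],d[1]))
x=np.array([np.cos(-.06),np.sin(-.06),0])
print('gap',(mk-b)@x,'endblock-wheel (140)',((e0+e1)/2-P(387,254,78))@x)
```

```text
stop [571.6 123.4  45. ] [567.3  65.4  45. ] mark [602.4  56.2  50. ] wheel [489.4  93.3  78. ]
base back [425.7 146.4  12. ] [418.8  48.7  12. ]
end block [622.3 121.7  48. ] [617.3  37.6  48. ]
yaw -0.07400254585041297
yaw -0.07050729037252296
yaw -0.059383131478491995
gap 35.588507811336584 endblock-wheel (140) 130.983859095995
```

Request:
carry_out([
  {"tx": 8, "ty": 2, "tz": -45, "rx": 0, "ry": 0, "rz": -0.01},
  {"tx": 8, "ty": 2, "tz": -45, "rx": 0, "ry": 0, "rz": 0},
  {"tx": 8, "ty": 1, "tz": -45, "rx": 0, "ry": 0, "rz": 0},
  {"tx": 0, "ty": 0, "tz": -30, "rx": 0, "ry": 0, "rz": 0},
  {"tx": 0, "ty": 0, "tz": -12, "rx": 0, "ry": 0, "rz": 0},
  {"tx": 0, "ty": 0, "tz": 0, "rx": 0, "ry": 0, "rz": 0},
  {"tx": 0, "ty": 0, "tz": 0, "rx": 0, "ry": 0, "rz": 0},
])

```text
time: 2.6
tool_pos: [498.0, 93.6, 87.2]
tcp_rot: [-3.141, -0.002, -0.069]
contact_force: [1.1, 0.5, -0.2]
grip_width: 0.4
finger_force: 0.0
```

Request:
carry_out([
  {"tx": -3, "ty": 0, "tz": -3, "rx": 0, "ry": 0, "rz": 0},
  {"tx": 0, "ty": 0, "tz": -2, "rx": 0, "ry": 0, "rz": 0},
  {"tx": 0, "ty": 0, "tz": 0, "rx": 0, "ry": 0, "rz": 0},
  {"tx": 0, "ty": 0, "tz": 0, "rx": 0, "ry": 0, "rz": 0},
])

```text
time: 3.0
tool_pos: [494.2, 94.3, 81.2]
tcp_rot: [3.142, -0.001, -0.068]
contact_force: [0.2, -0.6, 0.3]
grip_width: 0.4
finger_force: 0.0
```

Request:
carry_out([
  {"tx": 0, "ty": 0, "tz": -2, "rx": 0, "ry": 0, "rz": 0},
  {"tx": 0, "ty": 0, "tz": 0, "rx": 0, "ry": 0, "rz": 0},
  {"tx": 0, "ty": 0, "tz": 0, "rx": 0, "ry": 0, "rz": 0},
])

```text
time: 3.3
tool_pos: [494.0, 94.2, 78.7]
tcp_rot: [3.141, 0.0, -0.068]
contact_force: [0.7, -0.3, 0.1]
grip_width: 0.5
finger_force: 0.0
```

Request:
carry_out([
  {"tx": 0, "ty": 0, "tz": -1, "rx": 0, "ry": 0, "rz": 0},
  {"tx": 0, "ty": 0, "tz": 0, "rx": 0, "ry": 0, "rz": 0},
  {"tx": 0, "ty": 0, "tz": 0, "rx": 0, "ry": 0, "rz": 0},
])

```text
time: 3.6
tool_pos: [494.2, 94.2, 77.9]
tcp_rot: [3.142, -0.0, -0.068]
contact_force: [-0.1, -0.7, 1.6]
grip_width: 0.7
finger_force: 0.8
```

Request:
carry_out([
  {"tx": 0, "ty": 0, "tz": -1, "rx": 0, "ry": 0, "rz": 0},
  {"tx": 0, "ty": 0, "tz": 0, "rx": 0, "ry": 0, "rz": 0},
  {"tx": 0, "ty": 0, "tz": 0, "rx": 0, "ry": 0, "rz": 0},
])

```text
time: 3.9
tool_pos: [494.9, 94.2, 77.5]
tcp_rot: [-3.142, -0.002, -0.068]
contact_force: [-0.0, -0.0, 6.2]
grip_width: 0.3
finger_force: 3.0
```

Request:
carry_out([
  {"tx": 0, "ty": 0, "tz": -0.5, "rx": 0, "ry": 0, "rz": 0},
  {"tx": -3, "ty": 0.2, "tz": 0, "rx": 0, "ry": 0, "rz": 0},
  {"tx": -3, "ty": 0.2, "tz": 0, "rx": 0, "ry": 0, "rz": 0},
  {"tx": -3, "ty": 0.2, "tz": 0, "rx": 0, "ry": 0, "rz": 0},
  {"tx": -3, "ty": 0.2, "tz": 0, "rx": 0, "ry": 0, "rz": 0},
  {"tx": 0, "ty": 0, "tz": 0, "rx": 0, "ry": 0, "rz": 0},
])

```text
time: 4.5
tool_pos: [483.7, 95.0, 78.0]
tcp_rot: [-3.141, -0.005, -0.068]
contact_force: [0.0, -0.3, 12.4]
grip_width: 0.7
finger_force: 6.3
```

Request:
carry_out([
  {"tx": -3, "ty": 0.2, "tz": 0, "rx": 0, "ry": 0, "rz": 0},
  {"tx": -3, "ty": 0.2, "tz": 0, "rx": 0, "ry": 0, "rz": 0},
  {"tx": -3, "ty": 0.2, "tz": 0, "rx": 0, "ry": 0, "rz": 0},
  {"tx": -3, "ty": 0.2, "tz": 0, "rx": 0, "ry": 0, "rz": 0},
  {"tx": 0, "ty": 0, "tz": 0, "rx": 0, "ry": 0, "rz": 0},
])

```text
time: 5.0
tool_pos: [471.6, 95.9, 77.8]
tcp_rot: [-3.141, -0.005, -0.068]
contact_force: [-1.3, 0.3, 11.9]
grip_width: 0.5
finger_force: 6.0
```

Run:
```python
from h import *
o=bot.get_obs(); im,m=cap('wrist','w3.png'); print(o['time'],o['tool_pos'],o['contact_force'])
for X in [(602.4,56.2,50),(567.3,65.4,45),(569.5,94.4,45)]: print(proj(m,X))
cv2.imwrite('pics/w3b.png',cv2.resize(im,(800,600),interpolation=cv2.INTER_CUBIC)[:,:,::-1])
```

```text
5.0 [471.64230711  95.89487878  77.82284445] [-1.30616687  0.28223612 11.86995293]
[304.20114077  15.31267637]
[289.97138612  79.45777173]
[244.11657923  78.98768949]
```

View pics/w3b.png

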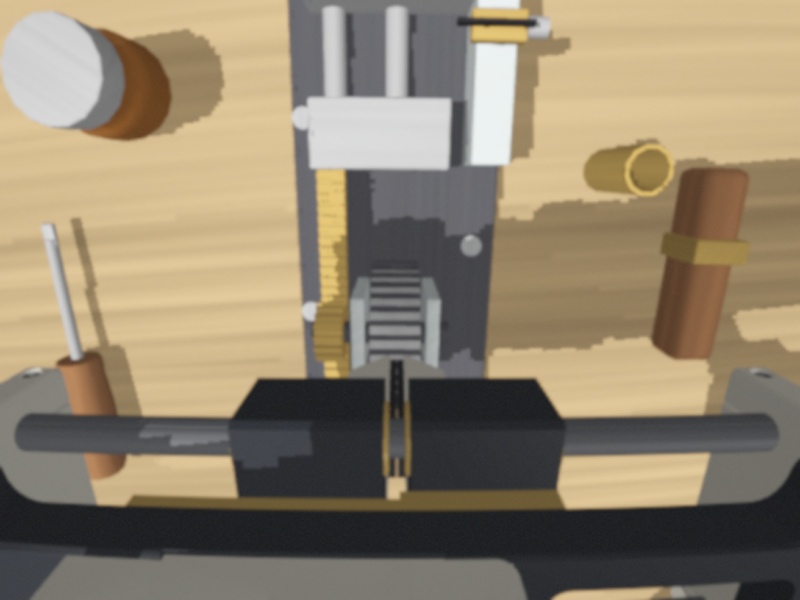

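The stop has moved forward. Its front edge is now at row 98 (columns 308-450) and the black mark is at row 21 (columns 460-538). Both stay visible while the finger is on the wheel, so I'll measure the gap by sampling brightness along jig-x lines at the right heights.

```bash
cat > gap.py <<'E'
from h import *
from scipy.ndimage import map_coordinates
YAW=-.068; ex=np.array([np.cos(YAW),np.sin(YAW),0]); ey=np.array([-ex[1],ex[0],0]); O=np.array([537,89.7,0])
def prof(g,m,ys,z,xs):
    out=[]
    for y in ys:
        p=np.array([proj(m,O+x*ex+y*ey+[0,0,z]) for x in xs])
        out.append(map_coordinates(g,[p[:,1],p[:,0]],order=1,mode='nearest'))
    return np.mean(out,0)
def gap(f,lo=5):
    o=bot.get_obs(); im,m=cap('wrist',f); g=im.astype(float).mean(2)
    xs=np.arange(lo,80,.25)
    s=prof(g,m,[-23,-20,-17,-14],45,xs); d=np.gradient(np.convolve(np.pad(s,4,'edge'),np.ones(9)/9,'valid'))
    k=d.argmin(); w=slice(max(k-8,0),k+9); xf=(xs[w]*np.minimum(d[w],0)).sum()/np.minimum(d[w],0).sum()
    xm_=np.arange(45,85,.25); q=prof(g,m,[-40,-38,-36],50,xm_); j=q.argmin(); w=slice(max(j-10,0),j+11)
    wt=np.maximum(np.median(q[w])-q[w],0); xm=(xm_[w]*wt).sum()/wt.sum()
    print('t',o['time'],'tcp',o['tool_pos'].round(1),'F',o['contact_force'].round(1),'face %.2f (step %.1f) mark %.2f (min %.0f) gap %.2f rim %.1f'%(xf,d[k],xm,q[j],xm-xf,(xm-xf)*32/12))
E
python3 -c "
from gap import *
gap('w4.png')"
```

```text
t 5.05 tcp [471.6  95.9  77.8] F [-0.7  0.1 11.7] face 42.14 (step -7.5) mark 68.44 (min 49) gap 26.30 rim 70.1
```

The measured gap is 26.3 mm. That fits 35.6 minus 9 mm for the 24 mm stroke, so nothing slipped. I'll lift, return and make the second stroke.

Request:
carry_out([
  {"tx": 0, "ty": 0, "tz": 8, "rx": 0, "ry": 0, "rz": 0},
  {"tx": 12, "ty": -0.8, "tz": 0, "rx": 0, "ry": 0, "rz": 0},
  {"tx": 12, "ty": -0.8, "tz": 0, "rx": 0, "ry": 0, "rz": 0},
  {"tx": 2, "ty": -0.2, "tz": 0, "rx": 0, "ry": 0, "rz": 0},
  {"tx": 0, "ty": 0, "tz": -5, "rx": 0, "ry": 0, "rz": 0},
  {"tx": 0, "ty": 0, "tz": -2, "rx": 0, "ry": 0, "rz": 0},
  {"tx": 0, "ty": 0, "tz": -1, "rx": 0, "ry": 0, "rz": 0},
  {"tx": 0, "ty": 0, "tz": 0, "rx": 0, "ry": 0, "rz": 0},
  {"tx": 0, "ty": 0, "tz": 0, "rx": 0, "ry": 0, "rz": 0},
])

```text
time: 6.0
tool_pos: [496.6, 93.9, 77.0]
tcp_rot: [3.142, -0.002, -0.068]
contact_force: [0.5, -0.2, 7.0]
grip_width: 0.4
finger_force: 3.5
```

Request:
carry_out([
  {"tx": -3, "ty": 0.2, "tz": 0, "rx": 0, "ry": 0, "rz": 0},
  {"tx": -3, "ty": 0.2, "tz": 0, "rx": 0, "ry": 0, "rz": 0},
  {"tx": -3, "ty": 0.2, "tz": 0, "rx": 0, "ry": 0, "rz": 0},
  {"tx": -3, "ty": 0.2, "tz": 0, "rx": 0, "ry": 0, "rz": 0},
  {"tx": -3, "ty": 0.2, "tz": 0, "rx": 0, "ry": 0, "rz": 0},
  {"tx": -3, "ty": 0.2, "tz": 0, "rx": 0, "ry": 0, "rz": 0},
  {"tx": -3, "ty": 0.2, "tz": 0, "rx": 0, "ry": 0, "rz": 0},
  {"tx": -3, "ty": 0.2, "tz": 0, "rx": 0, "ry": 0, "rz": 0},
  {"tx": -2, "ty": 0.1, "tz": 0, "rx": 0, "ry": 0, "rz": 0},
  {"tx": 0, "ty": 0, "tz": 0, "rx": 0, "ry": 0, "rz": 0},
])

```text
time: 7.0
tool_pos: [471.0, 95.8, 77.8]
tcp_rot: [-3.141, -0.004, -0.068]
contact_force: [-0.5, 1.0, 13.6]
grip_width: 0.4
finger_force: 6.5
```

```bash
python3 -c "
from gap import *
gap('w5.png')"
```

```text
t 7.0 tcp [471.   95.8  77.8] F [-0.5  1.  13.6] face 51.41 (step -7.8) mark 68.39 (min 48) gap 16.98 rim 45.3
```

Request:
carry_out([
  {"tx": 0, "ty": 0, "tz": 8, "rx": 0, "ry": 0, "rz": 0},
  {"tx": 12, "ty": -0.8, "tz": 0, "rx": 0, "ry": 0, "rz": 0},
  {"tx": 12, "ty": -0.8, "tz": 0, "rx": 0, "ry": 0, "rz": 0},
  {"tx": 2, "ty": -0.1, "tz": 0, "rx": 0, "ry": 0, "rz": 0},
  {"tx": 0, "ty": 0, "tz": -5, "rx": 0, "ry": 0, "rz": 0},
  {"tx": 0, "ty": 0, "tz": -2, "rx": 0, "ry": 0, "rz": 0},
  {"tx": 0, "ty": 0, "tz": -1, "rx": 0, "ry": 0, "rz": 0},
  {"tx": 0, "ty": 0, "tz": 0, "rx": 0, "ry": 0, "rz": 0},
  {"tx": 0, "ty": 0, "tz": 0, "rx": 0, "ry": 0, "rz": 0},
])

```text
time: 7.95
tool_pos: [496.5, 94.0, 77.0]
tcp_rot: [3.142, -0.002, -0.068]
contact_force: [1.3, -0.2, 6.9]
grip_width: 0.2
finger_force: 3.7
```

Request:
carry_out([
  {"tx": -3, "ty": 0.2, "tz": 0, "rx": 0, "ry": 0, "rz": 0},
  {"tx": -3, "ty": 0.2, "tz": 0, "rx": 0, "ry": 0, "rz": 0},
  {"tx": -3, "ty": 0.2, "tz": 0, "rx": 0, "ry": 0, "rz": 0},
  {"tx": -3, "ty": 0.2, "tz": 0, "rx": 0, "ry": 0, "rz": 0},
  {"tx": -3, "ty": 0.2, "tz": 0, "rx": 0, "ry": 0, "rz": 0},
  {"tx": -3, "ty": 0.2, "tz": 0, "rx": 0, "ry": 0, "rz": 0},
  {"tx": -3, "ty": 0.2, "tz": 0, "rx": 0, "ry": 0, "rz": 0},
  {"tx": -3, "ty": 0.2, "tz": 0, "rx": 0, "ry": 0, "rz": 0},
  {"tx": -2, "ty": 0.1, "tz": 0, "rx": 0, "ry": 0, "rz": 0},
  {"tx": 0, "ty": 0, "tz": 0, "rx": 0, "ry": 0, "rz": 0},
])

```text
time: 8.95
tool_pos: [470.9, 95.8, 77.8]
tcp_rot: [-3.141, -0.004, -0.068]
contact_force: [-0.4, -0.5, 13.4]
grip_width: 0.4
finger_force: 6.6
```

Request:
carry_out([
  {"tx": 0, "ty": 0, "tz": 8, "rx": 0, "ry": 0, "rz": 0},
  {"tx": 12, "ty": -0.8, "tz": 0, "rx": 0, "ry": 0, "rz": 0},
  {"tx": 10, "ty": -0.7, "tz": 0, "rx": 0, "ry": 0, "rz": 0},
  {"tx": 0, "ty": 0, "tz": 0, "rx": 0, "ry": 0, "rz": 0},
  {"tx": 0, "ty": 0, "tz": -5, "rx": 0, "ry": 0, "rz": 0},
  {"tx": 0, "ty": 0, "tz": -2, "rx": 0, "ry": 0, "rz": 0},
  {"tx": 0, "ty": 0, "tz": -1, "rx": 0, "ry": 0, "rz": 0},
  {"tx": 0, "ty": 0, "tz": 0, "rx": 0, "ry": 0, "rz": 0},
  {"tx": 0, "ty": 0, "tz": 0, "rx": 0, "ry": 0, "rz": 0},
])

```text
time: 9.85
tool_pos: [493.3, 94.1, 77.5]
tcp_rot: [-3.142, -0.004, -0.068]
contact_force: [0.5, -0.8, 12.1]
grip_width: 0.2
finger_force: 5.7
```

```bash
python3 -c "
from gap import *
gap('w6.png')"
```

```text
t 9.85 tcp [493.3  94.1  77.5] F [ 0.5 -0.8 12.1] face 60.20 (step -7.1) mark 68.63 (min 62) gap 8.43 rim 22.5
```

Request:
carry_out([
  {"tx": -3, "ty": 0.2, "tz": 0, "rx": 0, "ry": 0, "rz": 0},
  {"tx": -3, "ty": 0.2, "tz": 0, "rx": 0, "ry": 0, "rz": 0},
  {"tx": -3, "ty": 0.2, "tz": 0, "rx": 0, "ry": 0, "rz": 0},
  {"tx": -3, "ty": 0.2, "tz": 0, "rx": 0, "ry": 0, "rz": 0},
  {"tx": -3, "ty": 0.2, "tz": 0, "rx": 0, "ry": 0, "rz": 0},
  {"tx": -2, "ty": 0.1, "tz": 0, "rx": 0, "ry": 0, "rz": 0},
  {"tx": 0, "ty": 0, "tz": 0, "rx": 0, "ry": 0, "rz": 0},
  {"tx": 0, "ty": 0, "tz": 0, "rx": 0, "ry": 0, "rz": 0},
])

```text
time: 10.7
tool_pos: [476.5, 95.3, 77.9]
tcp_rot: [-3.141, -0.005, -0.068]
contact_force: [0.3, -0.9, 15.3]
grip_width: 0.4
finger_force: 7.5
```

```bash
python3 -c "
from gap import *
gap('w7.png')
im=cv2.imread('pics/w7.png')
cv2.imwrite('pics/w7c.png',cv2.resize(im[0:100,180:350],None,fx=4.6,fy=4.6,interpolation=cv2.INTER_CUBIC))"
```

```text
t 10.7 tcp [476.5  95.3  77.9] F [ 0.3 -0.9 15.3] face 66.58 (step -8.1) mark 68.52 (min 55) gap 1.95 rim 5.2
```

View pics/w7c.png

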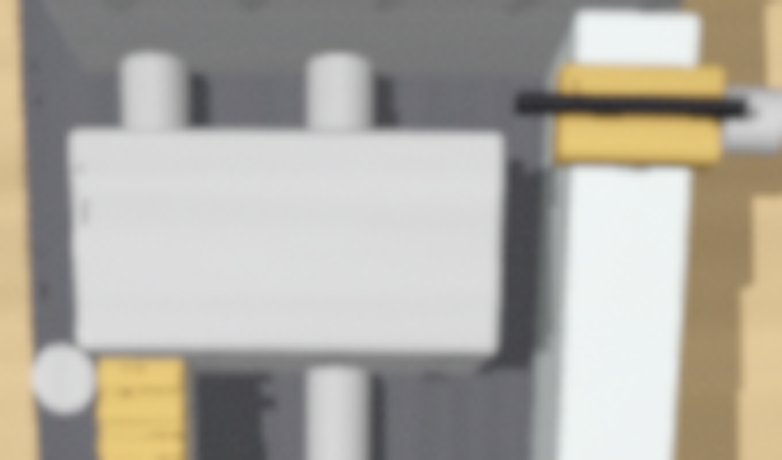

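In the crop the stop's front edge is at row 131 and the mark's inner end at (520,103). Allowing for the 5 mm height difference, about 2 mm remains, which agrees with the script.

Request:
carry_out([
  {"tx": -2, "ty": 0.1, "tz": 0, "rx": 0, "ry": 0, "rz": 0},
  {"tx": -2, "ty": 0.1, "tz": 0, "rx": 0, "ry": 0, "rz": 0},
  {"tx": -1, "ty": 0.1, "tz": 0, "rx": 0, "ry": 0, "rz": 0},
  {"tx": 0, "ty": 0, "tz": 0, "rx": 0, "ry": 0, "rz": 0},
  {"tx": 0, "ty": 0, "tz": 0, "rx": 0, "ry": 0, "rz": 0},
])

```text
time: 11.25
tool_pos: [471.4, 95.7, 77.8]
tcp_rot: [-3.141, -0.005, -0.068]
contact_force: [-0.1, 0.5, 14.6]
grip_width: 0.4
finger_force: 7.0
```

```bash
python3 -c "
from gap import *
gap('w8.png')
m=bot.camera_model('wrist')
im=cv2.imread('pics/w8.png'); c=cv2.resize(im[0:75,250:350],None,fx=8,fy=8,interpolation=cv2.INTER_CUBIC)
cv2.imwrite('pics/w8c.png',c)
g=im.astype(float).mean(2); xs=np.arange(60,76,.25)
for y in (-31,-33,-35,-37,-39,-41,-43):
    q=prof(g,m,[y],50,xs); w=np.maximum(q.min()+25-q,0); print(y,round((xs*w).sum()/w.sum(),2),q.min())
for y in (-26,-22,-15,-5,5,15,25):
    q=prof(g,m,[y],45,xs); d=np.gradient(np.convolve(np.pad(q,3,'edge'),np.ones(7)/7,'valid')); print(y,xs[d.argmin()])
"
```

```text
t 11.25 tcp [471.4  95.7  77.8] F [-0.1  0.5 14.6] face 68.28 (step -9.4) mark 68.39 (min 49) gap 0.11 rim 0.3
-31 68.39 50.651017339403126
-33 68.26 45.67891196134421
-35 68.28 46.780487490274886
-37 68.37 48.97987698599377
-39 68.43 51.0034250284353
-41 68.37 49.913062334963264
-43 68.39 50.681876053979394
-26 68.5
-22 68.25
-15 68.25
-5 68.5
5 68.5
15 68.75
25 75.0
```

View pics/w8c.png

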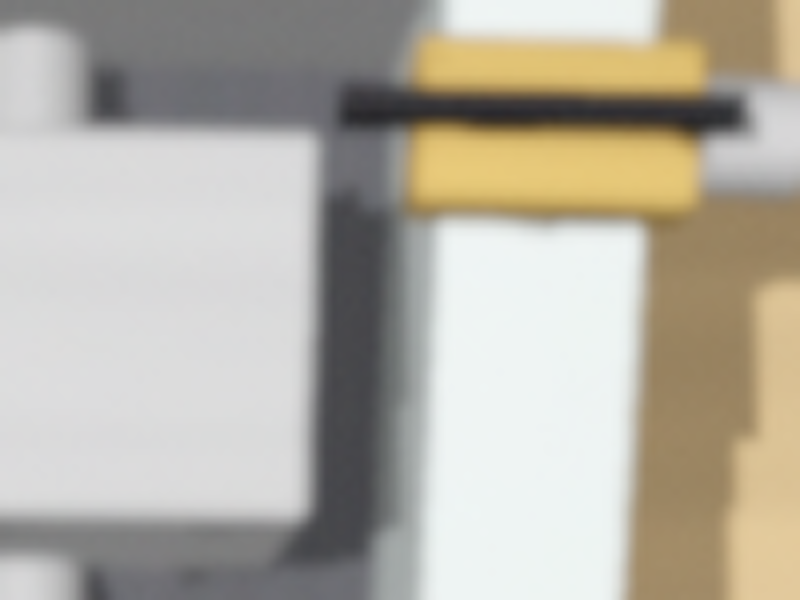

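The front edge is at row 128 and the mark at row 106. The remaining offset is the 5 mm height parallax, so they are level to within about 0.1 mm. I'll lift straight off, then bring the camera right above the edge, where there is no parallax, to check.

Request:
carry_out([
  {"tx": 0, "ty": 0, "tz": 4, "rx": 0, "ry": 0, "rz": 0},
  {"tx": 0, "ty": 0, "tz": 20, "rx": 0, "ry": 0, "rz": 0},
  {"tx": 0, "ty": 0, "tz": 20, "rx": 0, "ry": 0, "rz": 0},
  {"tx": 26, "ty": -16, "tz": 0, "rx": 0, "ry": 0, "rz": 0},
  {"tx": 26, "ty": -16, "tz": 0, "rx": 0, "ry": 0, "rz": 0},
  {"tx": 0, "ty": 0, "tz": 0, "rx": 0, "ry": 0, "rz": 0},
  {"tx": 0, "ty": 0, "tz": 0, "rx": 0, "ry": 0, "rz": 0},
  {"tx": 0, "ty": 0, "tz": 0, "rx": 0, "ry": 0, "rz": 0},
])

```text
time: 12.1
tool_pos: [520.7, 64.0, 119.6]
tcp_rot: [3.142, 0.002, -0.068]
contact_force: [-0.7, 0.3, -0.5]
grip_width: 0.5
finger_force: 0.0
```

```bash
python3 -c "
from gap import *
gap('w9.png',60); m=bot.camera_model('wrist'); print(-m['R'].T@m['t'])
im=cv2.imread('pics/w9.png'); u=proj(m,(604,60,47)); print(u); x,y=map(int,u); y0=max(y-37,0);x0=x-50
cv2.imwrite('pics/w9c.png',cv2.resize(im[y0:y0+75,x0:x0+100],None,fx=8,fy=8,interpolation=cv2.INTER_CUBIC))"
```

```text
t 12.1 tcp [520.7  64.  119.6] F [-0.7  0.3 -0.5] face 68.56 (step -9.3) mark 69.07 (min 95) gap 0.52 rim 1.4
[599.3748997   58.0253735  277.77732023]
[250.46326481 103.4997569 ]
```

View pics/w9c.png

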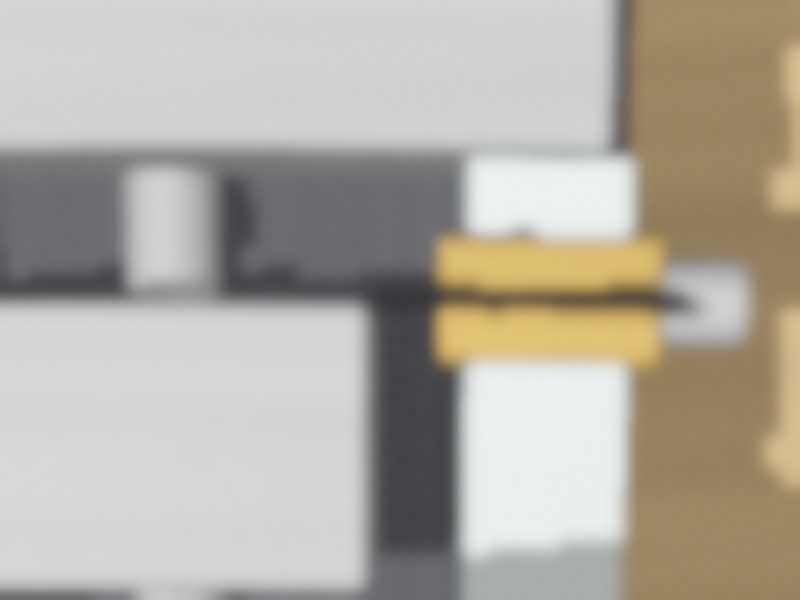

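From directly above, the stop edge is at crop row 299 and the mark at about row 297, roughly 0.2 mm apart, so they are level. I'll raise the hand clear and hand the job in.

Request:
carry_out([
  {"tx": 0, "ty": 0, "tz": 40, "rx": 0, "ry": 0, "rz": 0},
  {"tx": 0, "ty": 0, "tz": 40, "rx": 0, "ry": 0, "rz": 0},
  {"tx": 0, "ty": 0, "tz": 0, "rx": 0, "ry": 0, "rz": 0},
  {"tx": 0, "ty": 0, "tz": 0, "rx": 0, "ry": 0, "rz": 0},
  {"tx": 0, "ty": 0, "tz": 0, "rx": 0, "ry": 0, "rz": 0},
])

```text
time: 12.65
tool_pos: [520.9, 63.9, 199.2]
tcp_rot: [3.141, 0.002, -0.068]
contact_force: [-0.1, -0.2, -0.3]
grip_width: 0.2
finger_force: 0.0
```

```bash
python3 -c "
from plant import bot
print(bot.close_job())"
```

```text
the job is handed in; nothing more can be done
None
```

The stop face is level with the gauge mark to within about 0.5 mm (last readings 0.1 to 0.5 mm short), set by rolling only the wheel; the hand is clear and the job was handed in at about 12.7 s, with no verdict returned.

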